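Sort the wrench sockets into their display trays

ROBOT

A 6-joint arm with a two-finger parallel gripper is mounted at the origin on the work surface. World frame = base frame: x ahead of the robot, y to its left, z up, the work surface at z = 0. Lengths are in m, angles in degrees, forces in N, time in s.
With the tool pointing down it reaches from about 0.375 to 0.9 m from the base axis. Payload 3.1 kg.
Tool frame: the origin (TCP) lies on the centre line of the jaws, within the pads' length; the fingertips stand 25 mm ahead of it and the grasp point (between the pads) lies 6 mm ahead of it; z points along the fingers, y is the line along which they close (so a half turn about z gives the same grasp; the last joint's range is limited). The gripper opens to 87 mm and grips with 3 to 60 N. Pads are 19 mm wide; open, the fingers measure 117 mm over their backs; the gripper's body (75 mm by 190 mm) begins 51 mm behind the grasp point.
Start: joints at [63.34, 30.224, 82.088, -0, 67.689, -10.227], TCP at [0.177, 0.599, 0.248] pointing down, gripper open.
Joint ranges: [-176.69, 176.69], [-43.24, 126.21], [12.49, 139.97], [-82, 262], [0, 151.66], [-163.58, 163.58]. Speed limits (degrees/s): [159.86, 159.86, 180, 180, 180, 180].

INTERFACE

Orientations are given as a 3x3 rotation matrix whose columns are the frame's x, y, z axes.
In Python, from rig import read_state, capture, camera_params, hand_in gives the robot as it stands.
- The arm moves only by the tool apply_moves, never from a script. Its argument "rows" is a list of rows, each an object of numbers: "x", "y", "z": the shift along the tool's x, y, z in mm; "rx", "ry", "rz": the turn, a rotation vector about the tool's x, y, z in units of 6 degrees (1.0 is 6 degrees); "claw": the closure in counts, from 0 (fully open) to 255 (shut). A call has 1 to 10 rows; each row is the pose to reach, as a shift and turn from the pose commanded when the call began, along the tool's axes at that moment; what a row does not reach only later rows make up. A row lasts 1/8 s, in which the tool goes at most 62.5 mm and 10.7 degrees, less where a joint would pass 70% of its speed; a pose out of reach is approached as far as the arm can. A call with a gripper value outside its range is refused whole. The fingers move at their own pace and stop on an object; the grip force is fixed at half the most. Time passes only in rows, so rows that repeat a pose let the fingers close. It gives the time, the measured TCP pose, the force, the opening and the grip force at its end, in the units of the state.
- read_state(): the state, without advancing time (a new reading comes with each control period).
- capture(name): name is "side" or "top"; returns (picture, depth): 420x560x3 uint8, red, green, blue; 420x560 float32, m along the optical axis (not along the pixel's ray), 0 where there is no reading.
- camera_params(name): a dict with "fx", "fy", "cx", "cy" (pixels), "xyz" and "orientation" of the camera in the world. Camera axes: x right, y up, looking along -z (the intrinsics and any distortion apply to the point x, -y, -z); pixel columns grow to the right and rows downward; lengths in m; the calibration is good to about 2 mm. A picture is of the moment at which its call begins. camera_params takes no time and is no camera call.
- hand_in(): hands the job in; it is judged then, once.
The state is a dict: "time_s": time; "joint_positions": joint angles; "qvel": joint speeds; "tau": joint torques, N m; "position": TCP position; "tcp_rot": TCP orientation; "force": force on the tool from outside, world axes, zero at the start; "moment": the same for the moment, N m; "opening": opening from 0.0 (shut) to 1.0 (fully open); "grasp_force": force on a finger pad.
Only numpy, scipy, OpenCV 4.12 (cv2) and the standard library are available. Lean on these libraries where they do the work, as an engineer would, in place of code of your own. Each camera call takes 0.05 s, during which the arm holds its last target. There are 200 camera calls.

TASK

The stall is opening: pick the four steel wrench sockets out of the stock on the table and set each one upright on the floor of the square wooden tray of its own size, the largest socket in the largest tray, the next in the next, down to the smallest in the smallest. Set them down rather than dropping them, and leave the big hexagon nut and the ball bearing where they lie.

Things in the scene. Friction and masses are not known exactly. Their poses are not given: they have to be found in the camera images.
- socket_xl: the largest of four wrench sockets: a plain bright-steel round sleeve standing upright, hexagonal mouth up, 56 mm in outer diameter, 68 mm tall, about 600 g; loose. Origin at the centre of its underside, z up its axis. Grip it across the upper 30 mm, from any side, so that the fingers stay above the walls of the tray
- socket_l: the second largest of four wrench sockets: a plain bright-steel round sleeve standing upright, hexagonal mouth up, 44 mm in outer diameter, 64 mm tall, about 380 g; loose. Origin at the centre of its underside, z up its axis. Grip it across the upper 30 mm, from any side, so that the fingers stay above the walls of the tray
- socket_m: the second smallest of four wrench sockets: a plain bright-steel round sleeve standing upright, hexagonal mouth up, 33 mm in outer diameter, 60 mm tall, about 200 g; loose. Origin at the centre of its underside, z up its axis. Grip it across the upper 30 mm, from any side, so that the fingers stay above the walls of the tray
- socket_s: the smallest of four wrench sockets: a plain bright-steel round sleeve standing upright, hexagonal mouth up, 23 mm in outer diameter, 56 mm tall, about 90 g; loose. Origin at the centre of its underside, z up its axis. Grip it across the upper 30 mm, from any side, so that the fingers stay above the walls of the tray
- tray_xl: the largest of four low square open wooden trays, fixed to the table, its place for the largest socket: 80 mm square inside, 92 mm outside, walls 6 mm thick and 18 mm high over all, floor 6 mm thick. Origin at the centre of its underside, x and y along its sides, z up
- tray_l: the second largest of four low square open wooden trays, fixed to the table, its place for the second largest socket: 68 mm square inside, 80 mm outside, walls 6 mm thick and 18 mm high over all, floor 6 mm thick. Origin at the centre of its underside, x and y along its sides, z up
- tray_m: the second smallest of four low square open wooden trays, fixed to the table, its place for the second smallest socket: 57 mm square inside, 69 mm outside, walls 6 mm thick and 18 mm high over all, floor 6 mm thick. Origin at the centre of its underside, x and y along its sides, z up
- tray_s: the smallest of four low square open wooden trays, fixed to the table, its place for the smallest socket: 47 mm square inside, 59 mm outside, walls 6 mm thick and 18 mm high over all, floor 6 mm thick. Origin at the centre of its underside, x and y along its sides, z up
- nut: a big dark-steel hexagon nut lying flat, 55 mm across the flats, 28 mm thick; loose, not a socket: stays where it is. Origin at the centre of its underside
- bearing: a ball bearing lying flat, a flat steel ring 62 mm across, 30 mm bore, 16 mm thick; loose, not a socket: stays where it is. Origin at the centre of its underside
There are look-alikes about, which are no part of the job. Leave any green or yellow look-alike of the tray_l alone.

How it is judged (in metres and radians):
At the end, for the whole second after the job is handed in: Each socket stands upright (within 0.1 rad) on the floor of the tray of its own rank in size: its axis within 18 mm of the tray's centre, its underside 2 to 10 mm above the tray's underside; all at rest, and the nut and bearing within 20 mm of where they lay (horizontal distance between socket_xl and tray_xl below 0.018 m and z of socket_xl in the frame of tray_xl between 0.002 and 0.01 m and angle between each of socket_xl, socket_l, socket_m, socket_s's own z axis and vertical below 0.1 rad and linear speed of each of socket_xl, socket_l, socket_m, socket_s below 0.02 m/s and angular speed of each of socket_xl, socket_l, socket_m, socket_s below 0.2 rad/s and horizontal distance between socket_l and tray_l below 0.018 m and z of socket_l in the frame of tray_l between 0.002 and 0.01 m and horizontal distance between socket_m and tray_m below 0.018 m and z of socket_m in the frame of tray_m between 0.002 and 0.01 m and horizontal distance between socket_s and tray_s below 0.018 m and z of socket_s in the frame of tray_s between 0.002 and 0.01 m and distance of each of nut, bearing from where it was at the start of the episode below 0.02 m); the robot touches nothing.
It fails at once if the nut is pushed or carried more than 20 mm from its place (distance of nut from where it was at the start of the episode above 0.02 m).
It fails at once if the bearing is pushed or carried more than 20 mm from its place (distance of bearing from where it was at the start of the episode above 0.02 m).
It fails at once if a socket is dropped or thrown (in the air, touched by nothing, with its underside over 50 mm above the table) ((height (world z) of socket_xl above 0.05 m and contact force between socket_xl and anything else below 0.02 N) or (height (world z) of socket_l above 0.05 m and contact force between socket_l and anything else below 0.02 N) or (height (world z) of socket_m above 0.05 m and contact force between socket_m and anything else below 0.02 N) or (height (world z) of socket_s above 0.05 m and contact force between socket_s and anything else below 0.02 N)).
It also fails if it takes over 102 s, if anything falls off the work surface, if the arm or the gripper's body presses on something with over 40 N, if the wrist force passes 120 N, or if a joint passes its speed limit or range.

## Working session

There is one attempt and no reset: what is moved stays moved. The work goes in short steps, Python scripts to look and compute and a tool call to move; the robot and the scene stay as the last step left them, time stands still between calls to the robot, and variables do not carry over. Pictures are saved under pics/ and viewed, at most 14 in all, crops included, and the job is handed in when it is done.

Besides the shell and the picture viewer there is one more tool, called after "Request:" in YAML: its name, and indented under it one key for each argument. apply_moves: Moves the arm, as the interface text tells. Its arguments: {"type":"object","properties":{"rows":{"type":"array"}},"required":["rows"]}

```bash
mkdir -p pics; ls
python3 - <<'E'
from rig import *
import cv2,numpy as np
for n in("top","side"):
    p,d=capture(n); cv2.imwrite(f"pics/{n}0.png",p[:,:,::-1]); np.savez(f"{n}0.npz",p=p,d=d)
    print(n,camera_params(n))
s=read_state();print(s)
E
```

```text
pics
top {'fx': 492.6131893201345, 'fy': 492.6131893201345, 'cx': 281.916164482036, 'cy': 209.38103018898065, 'xyz': array([0.2721026 , 0.041212  , 1.44367797]), 'orientation': array([[ 0.01936254,  0.99233019, -0.12208964],
       [-0.99979263,  0.01998767,  0.00389746],
       [ 0.00630786,  0.12198886,  0.99251142]])}
side {'fx': 499.652963259489, 'fy': 499.652963259489, 'cx': 272.38282834476774, 'cy': 218.97787677434087, 'xyz': array([ 0.20927107, -0.62989396,  0.85299874]), 'orientation': array([[ 0.94509539,  0.23444702, -0.22766049],
       [-0.32638779,  0.71192983, -0.62179332],
       [ 0.01630071,  0.6619596 ,  0.74936224]])}
{'time_s': 0.1, 'joint_positions': array([ 6.33415498e+01,  3.02736974e+01,  8.21498323e+01, -1.41180001e-04,
        6.76909464e+01, -1.02276383e+01]), 'qvel': array([ 0.076869  , -0.12438086, -0.11289903,  0.06171857,  0.00427793,
        0.02049847]), 'tau': array([ 2.42457900e-04, -4.40988851e+01, -1.77151483e+01,  6.35082833e-02,
        5.33958490e-02, -4.91039214e-05]), 'position': array([0.17647656, 0.59891528, 0.24666446]), 'tcp_rot': array([[-9.59162109e-01,  2.82855526e-01, -8.94399750e-04],
       [ 2.82856720e-01,  9.59160510e-01, -1.78661412e-03],
       [ 3.52519245e-04, -1.96663954e-03, -9.99998004e-01]]), 'force': array([-0.46538258,  0.45445061, -0.37487883]), 'moment': array([-0.0003708 ,  0.06287347,  0.00889373]), 'grasp_force': 0.0, 'opening': 0.999439970443455}
```

View pics/top0.png

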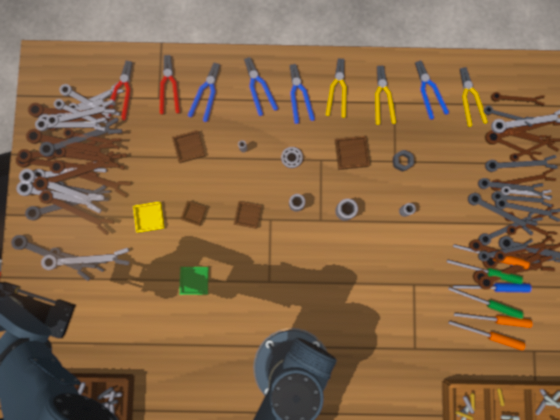

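View pics/side0.png

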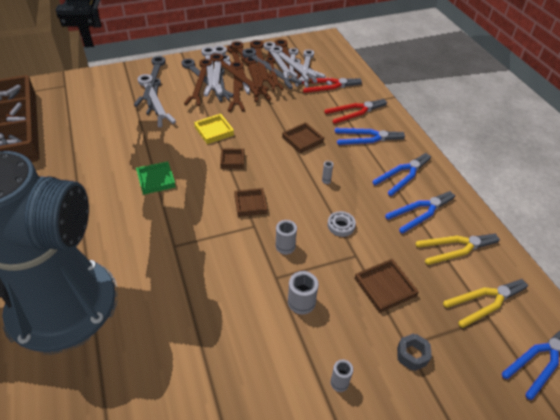

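The top view shows these candidates:
- **Sockets:** (347,208) XL, (297,201) L, (408,209) M, (244,146) S.
- **Not sockets:** bearing (291,157), nut (404,160).
- **Brown trays:** (352,153) XL, (190,146) L, (249,214) M, (195,212) S.
- **Look-alikes to leave alone:** yellow (149,217), green (194,281).

Next I measure their positions.

```bash
cat > h.py <<'E'
from rig import *
import cv2,numpy as np
def rays(n,uv):
    c=camera_params(n);uv=np.asarray(uv,float)
    d=np.stack([(uv[...,0]-c["cx"])/c["fx"],-(uv[...,1]-c["cy"])/c["fy"],-np.ones(uv.shape[:-1])],-1)
    return c["xyz"],d@c["orientation"].T
def plane(n,uv,z):
    o,d=rays(n,uv); return o+d*((z-o[2])/d[...,2])[...,None]
def cloud(n,d):
    v,u=np.mgrid[:420,:560]; o,r=rays(n,np.stack([u,v],-1)); return o+r*d[...,None]
E
python3 - <<'E'
from h import *
for n in("top","side"):
    f=np.load(n+"0.npz");p,d=f["p"],f["d"];P=cloud(n,d)
    reg=(P[...,0]>.3)&(P[...,0]<.75)&(P[...,1]>-.3)&(P[...,1]<.4)&(d>0)
    print(n,"table z",np.median(P[reg][:,2]))
    # sockets: high points
    m=(reg&(P[...,2]>.04)&(P[...,2]<.085)).astype(np.uint8)
    k,l,st,c=cv2.connectedComponentsWithStats(m)
    for i in range(1,k):
        if st[i,4]<12: continue
        q=P[l==i]; zt=np.percentile(q[:,2],90); 
        t=q[q[:,2]>zt-.006]
        (cx,cy),r=cv2.minEnclosingCircle(t[:,:2].astype(np.float32))
        print("hi",c[i].round(),st[i,4],"ztop %.4f ctr %.4f %.4f dia %.4f"%(zt,cx,cy,2*r))
    # low things: trays, nut, bearing
    hsv=cv2.cvtColor(p,cv2.COLOR_RGB2HSV)
    m=(reg&(hsv[...,2]<125)&(hsv[...,1]>90)&(P[...,2]>.004)&(P[...,2]<.03)).astype(np.uint8)
    m=cv2.morphologyEx(m,cv2.MORPH_CLOSE,np.ones((3,3)))
    k,l,st,c=cv2.connectedComponentsWithStats(m)
    for i in range(1,k):
        if st[i,4]<100: continue
        cn=cv2.findContours((l==i).astype(np.uint8),0,1)[0][0][:,0]
        w=plane(n,cn,.018)[:,:2]
        r=cv2.minAreaRect((w*1000).astype(np.float32)); print("tray",c[i].round(),st[i,4],np.round(r[0],1),np.round(r[1],1),round(r[2],1))
E
```

```text
top table z 4.111589688504669e-05
hi [241. 144.] 38 ztop 0.0575 ctr 0.6312 0.1564 dia 0.0237
hi [296. 202.] 130 ztop 0.0672 ctr 0.4662 -0.0044 dia 0.0426
hi [346. 208.] 222 ztop 0.0707 ctr 0.4485 -0.1471 dia 0.0560
tray [188. 146.] 737 [630.6 314.5] [82.7 83.5] 16.3
tray [352. 152.] 1000 [ 621.6 -166.7] [ 95.8 107.1] 6.1
tray [194. 213.] 425 [434.2 289.4] [68.7 62.8] 72.2
tray [248. 214.] 561 [431.6 133.6] [77.7 69.2] 82.4
side table z 0.0015875991058747485
hi [328. 166.] 97 ztop 0.0579 ctr 0.6331 0.1556 dia 0.0246
hi [286. 231.] 392 ztop 0.0658 ctr 0.4688 -0.0062 dia 0.0449
hi [303. 287.] 714 ztop 0.0698 ctr 0.4499 -0.1483 dia 0.0576
tray [303. 137.] 766 [633.  304.3] [ 92.  103.9] 15.8
tray [232. 158.] 474 [432.8 283.6] [81.8 58.9] 72.0
tray [250. 202.] 773 [433.9 130.1] [86.2 71.7] 79.5
tray [386. 285.] 1960 [ 622.7 -173.4] [ 98.7 101. ] 7.2
```

Run:
```python
from h import *
p=np.load("top0.npz")["p"][120:300,130:430,::-1]
cv2.imwrite("pics/crop.png",cv2.resize(p,None,fx=2.6,fy=2.6,interpolation=cv2.INTER_CUBIC))
```

```text
(no output)
```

View pics/crop.png

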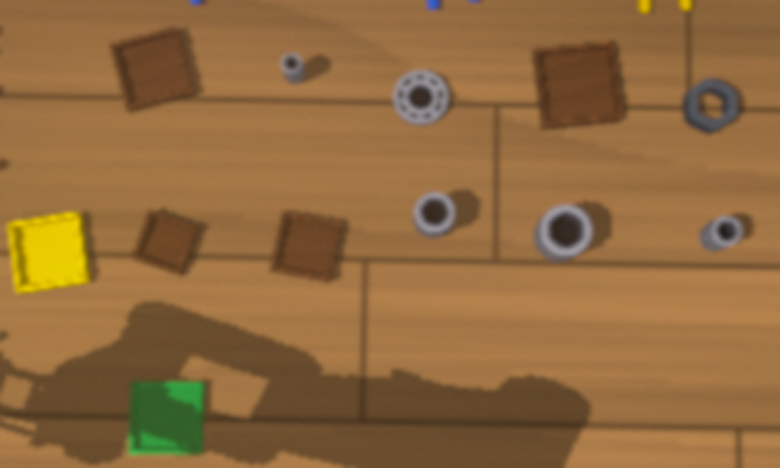

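The crop confirms the choices: four plain round sleeves, of which the segmented ring is the bearing and the dark hexagon the nut, plus four brown trays. The tray masks include some shadow, so I'll refine them with depth and widen the region to take in socket M.

Run:
```python
from h import *
T={"xl":(.621,-.167,92),"l":(.631,.312,80),"m":(.432,.132,69),"s":(.434,.288,59)}
for n in("top","side"):
    f=np.load(n+"0.npz");d=f["d"];P=cloud(n,d)
    off=np.median(P[(abs(P[...,0]-.54)<.03)&(abs(P[...,1]-.15)<.3)][:,2])
    Z=P[...,2]-off; print(n,off)
    for k,(x,y,w) in T.items():
        near=(np.hypot(P[...,0]-x,P[...,1]-y)<.075)&(d>0)
        rim=near&(Z>.011)&(Z<.026)
        fl=near&(Z>.003)&(Z<.011)
        for nm,m in(("rim",rim),("all",rim|fl)):
            r=cv2.minAreaRect((P[m][:,:2]*1000).astype(np.float32));print(k,nm,m.sum(),np.round(r[0],1),np.round(r[1],1),round(r[2],1))
    m=((abs(P[...,0]-.43)<.08)&(abs(P[...,1]+.31)<.09)&(Z>.035)&(Z<.085))
    q=P[m]; zt=np.percentile(q[:,2],90);(cx,cy),r=cv2.minEnclosingCircle(q[q[:,2]>zt-.006][:,:2].astype(np.float32));print("sock m",m.sum(),zt,cx,cy,2*r)
    for nm,x,y in(("nut",.6,-.31),("bear",.59,0.01)):
        m=(np.hypot(P[...,0]-x,P[...,1]-y)<.06)&(Z>.009)&(Z<.04);q=P[m]
        print(nm,m.sum(),cv2.minEnclosingCircle(q[:,:2].astype(np.float32)),np.percentile(q[:,2],90))
```

```text
top -0.0005210368717682989
xl rim 304 [ 623.2 -167.6] [93.1 92.6] 7.4
xl all 1039 [ 619.  -167.7] [143.1 145.1] 32.5
l rim 253 [631.7 318.9] [82.3 80.4] 17.3
l all 824 [632.9 312. ] [141.1 142.1] 11.6
m rim 209 [432.  137.3] [69.  70.5] 79.8
m all 742 [429.9 131.9] [146.9 141.4] 87.7
s rim 176 [438.1 293.2] [62.8 71.3] 72.5
s all 616 [435.1 284. ] [143.1 141.1] 70.7
sock m 104 0.06139752663654319 0.4520103633403778 -0.32366615533828735 0.034268151968717575
nut 243 ((0.6010183095932007, -0.3003396987915039), 0.045783791691064835) 0.031629708067988864
bear 228 ((0.5889373421669006, -0.0019031958654522896), 0.05147222429513931) 0.018988107294327383
side 0.0013679091547827427
xl rim 628 [ 625.4 -169.3] [93.8 93.9] 6.7
xl all 1960 [ 626.2 -167.9] [143.4 121.1] 71.9
l rim 322 [634.8 316.6] [83.7 84.9] 15.8
l all 806 [627.2 313.9] [131.8 140.1] 53.5
m rim 317 [434.2 136.8] [74.7 69.1] 79.8
m all 813 [432. 132.] [139.1 131.2] 60.4
s rim 218 [435.7 295.5] [64.3 58.6] 70.7
s all 524 [425.2 290.5] [126.7 138.2] 9.9
sock m 345 0.06169123633468108 0.45312389731407166 -0.32442766427993774 0.0348333977162838
nut 733 ((0.602608859539032, -0.31920257210731506), 0.030891047790646553) 0.030616282138509334
bear 389 ((0.6070120334625244, 0.009442205540835857), 0.03188478574156761) 0.018560462004715596
```

Request:
apply_moves:
  rows:
    - {"x": -562, "y": -296, "z": 100}
    - {"x": -562, "y": -296, "z": 100}
    - {"x": -562, "y": -296, "z": 100}
    - {"x": -562, "y": -296, "z": 100}
    - {"x": -562, "y": -296, "z": 100}
    - {"x": -562, "y": -296, "z": 100}
    - {"x": -562, "y": -296, "z": 100}
    - {"x": -562, "y": -296, "z": 100}
    - {"x": -562, "y": -296, "z": 100}
    - {"x": -562, "y": -296, "z": 100}

```text
validation failed for argument at $.ro...
```

```bash
cat > go.py <<'E'
# usage: go.py X Y Z [X Y Z ...] (mm, world TCP waypoints) -> tool-axis shifts from the present pose
import sys,numpy as np
from rig import read_state
s=read_state();R=s["tcp_rot"];p=s["position"]*1000
print("t %.2f"%s["time_s"],"p",p.round(1),"tilt",R[:,2].round(4),"q",s["joint_positions"].round(0),"open",round(s["opening"]*87,1),"F",s["force"].round(1),"grip",round(s["grasp_force"],1))
for w in np.array(sys.argv[1:],float).reshape(-1,3): print(w,"->",(R.T@(w-p)).round(1))
E
python3 go.py 632 156 130 632 156 53
```

```text
t 0.10 p [176.5 598.9 246.7] tilt [-9.0e-04 -1.8e-03 -1.0e+00] q [ 63.  30.  82.  -0.  68. -10.] open 87.0 F [-0.5  0.5 -0.4] grip 0.0
[632. 156. 130.] -> [-562.2 -295.8  117. ]
[632. 156.  53.] -> [-562.3 -295.6  194. ]
```

Request:
apply_moves:
  rows:
    - {"x": -562, "y": -296, "z": 100, "rx": 0, "ry": 0, "rz": 0, "claw": 0}
    - {"x": -562, "y": -296, "z": 100, "rx": 0, "ry": 0, "rz": 0, "claw": 0}
    - {"x": -562, "y": -296, "z": 100, "rx": 0, "ry": 0, "rz": 0, "claw": 0}
    - {"x": -562, "y": -296, "z": 100, "rx": 0, "ry": 0, "rz": 0, "claw": 0}
    - {"x": -562, "y": -296, "z": 100, "rx": 0, "ry": 0, "rz": 0, "claw": 0}
    - {"x": -562, "y": -296, "z": 100, "rx": 0, "ry": 0, "rz": 0, "claw": 0}
    - {"x": -562, "y": -296, "z": 100, "rx": 0, "ry": 0, "rz": 0, "claw": 0}
    - {"x": -562, "y": -296, "z": 100, "rx": 0, "ry": 0, "rz": 0, "claw": 0}
    - {"x": -562, "y": -296, "z": 100, "rx": 0, "ry": 0, "rz": 0, "claw": 0}
    - {"x": -562, "y": -296, "z": 100, "rx": 0, "ry": 0, "rz": 0, "claw": 0}

```text
time_s: 1.35
position: [0.6204, 0.1673, 0.1496]
tcp_rot: [[-0.959, 0.283, -0.001], [0.283, 0.959, 0.0], [0.001, -0.0, -1.0]]
force: [0.1, 0.6, -0.1]
opening: 1.001
grasp_force: 0.0
```

Request:
apply_moves:
  rows:
    - {"x": -14, "y": -7.5, "z": 20, "rx": 0, "ry": 0, "rz": 0, "claw": 0}
    - {"x": -14, "y": -7.5, "z": 20, "rx": 0, "ry": 0, "rz": 0, "claw": 0}
    - {"x": -14, "y": -7.5, "z": 20, "rx": 0, "ry": 0, "rz": 0, "claw": 0}
    - {"x": -14, "y": -7.5, "z": 20, "rx": 0, "ry": 0, "rz": 0, "claw": 0}

```text
time_s: 1.85
position: [0.6296, 0.1595, 0.1311]
tcp_rot: [[-0.96, 0.281, 0.0], [0.281, 0.96, 0.0], [-0.0, 0.0, -1.0]]
force: [-0.4, -0.2, -0.2]
opening: 1.0
grasp_force: 0.0
```

```bash
python3 go.py 632 156 53
```

```text
t 1.85 p [629.6 159.5 131.1] tilt [ 1.e-04  2.e-04 -1.e+00] q [  4.  40.  84.   0.  56. -69.] open 87.0 F [-0.4 -0.2 -0.2] grip 0.0
[632. 156.  53.] -> [-3.3 -2.7 78.1]
```

Request:
apply_moves:
  rows:
    - {"x": -3.5, "y": -2.5, "z": 40, "rx": 0, "ry": 0, "rz": 0, "claw": 0}
    - {"x": -3.5, "y": -2.5, "z": 78, "rx": 0, "ry": 0, "rz": 0, "claw": 0}
    - {"x": -3.5, "y": -2.5, "z": 78, "rx": 0, "ry": 0, "rz": 0, "claw": 0}
    - {"x": -3.5, "y": -2.5, "z": 78, "rx": 0, "ry": 0, "rz": 0, "claw": 255}
    - {"x": -3.5, "y": -2.5, "z": 78, "rx": 0, "ry": 0, "rz": 0, "claw": 255}
    - {"x": -3.5, "y": -2.5, "z": 78, "rx": 0, "ry": 0, "rz": 0, "claw": 255}
    - {"x": -3.5, "y": -2.5, "z": 78, "rx": 0, "ry": 0, "rz": 0, "claw": 255}
    - {"x": -3.5, "y": -2.5, "z": 78, "rx": 0, "ry": 0, "rz": 0, "claw": 255}
    - {"x": -3.5, "y": -2.5, "z": 78, "rx": 0, "ry": 0, "rz": 0, "claw": 255}
    - {"x": -3.5, "y": -2.5, "z": 78, "rx": 0, "ry": 0, "rz": 0, "claw": 255}

```text
time_s: 3.1
position: [0.6332, 0.1544, 0.0523]
tcp_rot: [[-0.959, 0.283, -0.0], [0.283, 0.959, -0.0], [0.0, -0.0, -1.0]]
force: [0.2, 0.3, 0.7]
opening: 0.285
grasp_force: 0.0
```

```bash
python3 go.py 632 156 150 435 295 150
```

```text
t 3.10 p [633.2 154.4  52.3] tilt [-2.e-04 -0.e+00 -1.e+00] q [  4.  46.  85.   0.  48. -70.] open 24.8 F [0.2 0.3 0.7] grip 0.0
[632. 156. 150.] -> [  1.7   1.2 -97.7]
[435. 295. 150.] -> [229.9  78.8 -97.7]
```

Request:
apply_moves:
  rows:
    - {"x": 0, "y": 0, "z": 0, "rx": 0, "ry": 0, "rz": 0, "claw": 255}
    - {"x": 0, "y": 0, "z": 0, "rx": 0, "ry": 0, "rz": 0, "claw": 255}
    - {"x": 0, "y": 0, "z": 0, "rx": 0, "ry": 0, "rz": 0, "claw": 255}
    - {"x": 0, "y": 0, "z": -15, "rx": 0, "ry": 0, "rz": 0, "claw": 255}
    - {"x": 0, "y": 0, "z": -40, "rx": 0, "ry": 0, "rz": 0, "claw": 255}
    - {"x": 0, "y": 0, "z": -70, "rx": 0, "ry": 0, "rz": 0, "claw": 255}
    - {"x": 0, "y": 0, "z": -95, "rx": 0, "ry": 0, "rz": 0, "claw": 255}

```text
time_s: 3.98
position: [0.6336, 0.1545, 0.1496]
tcp_rot: [[-0.959, 0.283, 0.002], [0.283, 0.959, 0.0], [-0.002, 0.001, -1.0]]
force: [0.1, -0.7, -1.1]
opening: 0.244
grasp_force: 30.0
```

```bash
python3 go.py 435 295 150
```

```text
t 3.98 p [633.6 154.5 149.6] tilt [ 1.7e-03  1.0e-04 -1.0e+00] q [  4.  39.  83.   0.  58. -70.] open 21.2 F [ 0.1 -0.7 -1.1] grip 30.0
[435. 295. 150.] -> [230.3  78.6  -0.7]
```

Request:
apply_moves:
  rows:
    - {"x": 20, "y": 7, "z": 0, "rx": 0, "ry": 0, "rz": 0, "claw": 255}
    - {"x": 65, "y": 22, "z": 0, "rx": 0, "ry": 0, "rz": 0, "claw": 255}
    - {"x": 115, "y": 39, "z": 0, "rx": 0, "ry": 0, "rz": 0, "claw": 255}
    - {"x": 165, "y": 56, "z": 0, "rx": 0, "ry": 0, "rz": 0, "claw": 255}
    - {"x": 210, "y": 72, "z": 0, "rx": 0, "ry": 0, "rz": 0, "claw": 255}
    - {"x": 230, "y": 79, "z": 0, "rx": 0, "ry": 0, "rz": 0, "claw": 255}
    - {"x": 230, "y": 79, "z": 0, "rx": 0, "ry": 0, "rz": 0, "claw": 255}
    - {"x": 230, "y": 79, "z": 20, "rx": 0, "ry": 0, "rz": 0, "claw": 255}
    - {"x": 230, "y": 79, "z": 50, "rx": 0, "ry": 0, "rz": 0, "claw": 255}
    - {"x": 230, "y": 79, "z": 50, "rx": 0, "ry": 0, "rz": 0, "claw": 255}

```text
time_s: 5.22
position: [0.4352, 0.2939, 0.0956]
tcp_rot: [[-0.959, 0.284, -0.003], [0.284, 0.959, -0.002], [0.003, -0.003, -1.0]]
force: [0.3, 0.9, -1.6]
opening: 0.249
grasp_force: 30.0
```

```bash
python3 go.py 435 295 60
python3 - <<'E'
from h import *
p,d=capture("top");cv2.imwrite("pics/a.png",cv2.resize(p[130:290,110:350,::-1],None,fx=3,fy=3))
p,d=capture("side");cv2.imwrite("pics/b.png",cv2.resize(p[80:260,130:400,::-1],None,fx=2.9,fy=2.9))
E
```

```text
t 5.22 p [435.2 293.9  95.6] tilt [-0.0034 -0.0017 -1.    ] q [ 22.  36. 103.  -0.  41. -52.] open 21.7 F [ 0.3  0.9 -1.6] grip 30.0
[435. 295.  60.] -> [ 0.4  1.1 35.6]
```

View pics/b.png

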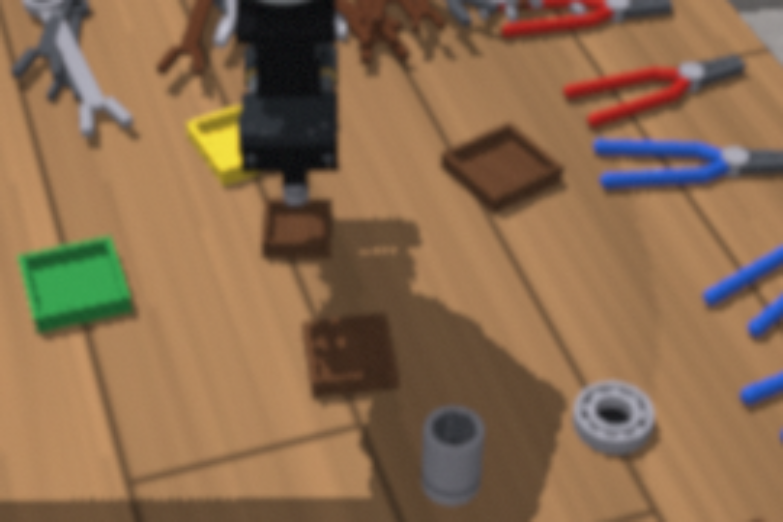

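The socket hangs over tray S, at about (297,230) in the crop. I'll lower it.

Request:
apply_moves:
  rows:
    - {"x": 0.5, "y": 1, "z": 15, "rx": 0, "ry": 0, "rz": 0, "claw": 255}
    - {"x": 0.5, "y": 1, "z": 28, "rx": 0, "ry": 0, "rz": 0, "claw": 255}
    - {"x": 0.5, "y": 1, "z": 34, "rx": 0, "ry": 0, "rz": 0, "claw": 255}
    - {"x": 0.5, "y": 1, "z": 36.5, "rx": 0, "ry": 0, "rz": 0, "claw": 255}
    - {"x": 0.5, "y": 1, "z": 37.5, "rx": 0, "ry": 0, "rz": 0, "claw": 255}
    - {"x": 0.5, "y": 1, "z": 37.5, "rx": 0, "ry": 0, "rz": 0, "claw": 255}

```text
time_s: 6.08
position: [0.4349, 0.2965, 0.06]
tcp_rot: [[-0.959, 0.283, 0.0], [0.283, 0.959, 0.0], [-0.0, 0.0, -1.0]]
force: [-0.1, -0.4, 0.2]
opening: 0.249
grasp_force: 30.0
```

```bash
python3 go.py 435 295 150 449 -148 150
```

```text
t 6.08 p [434.9 296.5  60. ] tilt [ 4.e-04  1.e-04 -1.e+00] q [ 22.  40. 104.  -0.  36. -51.] open 21.6 F [-0.1 -0.4  0.2] grip 30.0
[435. 295. 150.] -> [ -0.5  -1.4 -90. ]
[ 449. -148.  150.] -> [-139.2 -422.3  -90. ]
```

Request:
apply_moves:
  rows:
    - {"x": 0, "y": 0, "z": 1, "rx": 0, "ry": 0, "rz": 0, "claw": 255}
    - {"x": 0, "y": 0, "z": 1.5, "rx": 0, "ry": 0, "rz": 0, "claw": 255}
    - {"x": 0, "y": 0, "z": 1.5, "rx": 0, "ry": 0, "rz": 0, "claw": 150}
    - {"x": 0, "y": 0, "z": 1.5, "rx": 0, "ry": 0, "rz": 0, "claw": 100}
    - {"x": 0, "y": 0, "z": 1.5, "rx": 0, "ry": 0, "rz": 0, "claw": 100}
    - {"x": 0, "y": 0, "z": 1.5, "rx": 0, "ry": 0, "rz": 0, "claw": 100}
    - {"x": 0, "y": 0, "z": -30, "rx": 0, "ry": 0, "rz": 0, "claw": 0}
    - {"x": 0, "y": 0, "z": -80, "rx": 0, "ry": 0, "rz": 0, "claw": 0}
    - {"x": 0, "y": 0, "z": -90, "rx": 0, "ry": 0, "rz": 0, "claw": 0}

```text
time_s: 7.2
position: [0.4365, 0.2971, 0.1527]
tcp_rot: [[-0.959, 0.283, 0.006], [0.283, 0.959, 0.002], [-0.005, 0.004, -1.0]]
force: [-0.5, 0.3, -0.3]
opening: 0.863
grasp_force: 0.0
```

```bash
python3 go.py 449 -148 140
```

```text
t 7.20 p [436.5 297.1 152.7] tilt [ 0.0057  0.0024 -1.    ] q [ 22.  31. 101.   0.  48. -51.] open 75.1 F [-0.5  0.3 -0.3] grip 0.0
[ 449. -148.  140.] -> [-137.8 -423.5   11.7]
```

Request:
apply_moves:
  rows:
    - {"x": -18, "y": -56, "z": 2, "rx": 0, "ry": 0, "rz": 0, "claw": 0}
    - {"x": -37, "y": -113, "z": 4, "rx": 0, "ry": 0, "rz": 0, "claw": 0}
    - {"x": -55, "y": -170, "z": 6, "rx": 0, "ry": 0, "rz": 0, "claw": 0}
    - {"x": -74, "y": -227, "z": 8, "rx": 0, "ry": 0, "rz": 0, "claw": 0}
    - {"x": -92, "y": -284, "z": 10, "rx": 0, "ry": 0, "rz": 0, "claw": 0}
    - {"x": -110, "y": -340, "z": 12, "rx": 0, "ry": 0, "rz": 0, "claw": 0}
    - {"x": -128, "y": -395, "z": 12, "rx": 0, "ry": 0, "rz": 0, "claw": 0}
    - {"x": -138, "y": -423.5, "z": 12, "rx": 0, "ry": 0, "rz": 0, "claw": 0}
    - {"x": -138, "y": -423.5, "z": 12, "rx": 0, "ry": 0, "rz": 0, "claw": 0}
    - {"x": -138, "y": -423.5, "z": 12, "rx": 0, "ry": 0, "rz": 0, "claw": 0}

```text
time_s: 8.45
position: [0.4464, -0.1478, 0.1373]
tcp_rot: [[-0.959, 0.283, -0.002], [0.283, 0.959, 0.002], [0.002, 0.001, -1.0]]
force: [-0.0, 0.3, 0.3]
opening: 1.0
grasp_force: 0.0
```

```bash
python3 go.py 449 -148 65
python3 - <<'E'
from h import *
p,d=capture("side");cv2.imwrite("pics/c.png",cv2.resize(p[80:400,130:480,::-1],None,fx=1.8,fy=1.8))
E
```

```text
t 8.45 p [ 446.4 -147.8  137.3] tilt [-0.0021  0.0016 -1.    ] q [ -32.   29.  110.    0.   41. -106.] open 87.0 F [-0.   0.3  0.3] grip 0.0
[ 449. -148.   65.] -> [-2.7  0.4 72.3]
```

View pics/c.png

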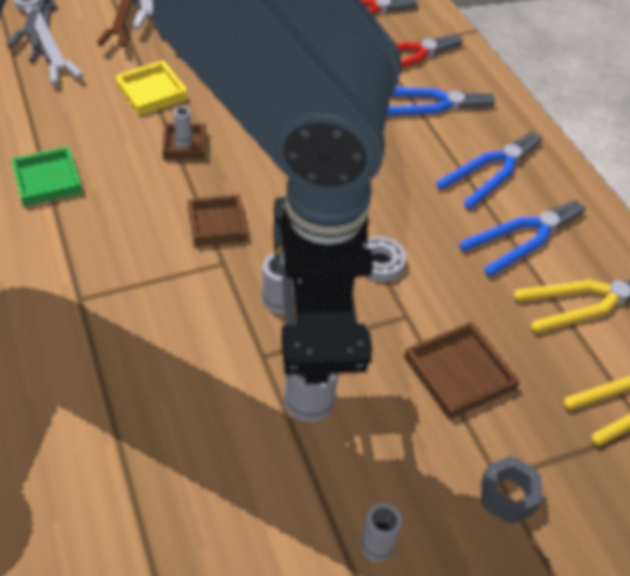

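S stands upright in its tray, around (182,130), and the gripper is over XL. I'll descend and grip.

Request:
apply_moves:
  rows:
    - {"x": -2.5, "y": 0.5, "z": 35, "rx": 0, "ry": 0, "rz": 0, "claw": 0}
    - {"x": -2.5, "y": 0.5, "z": 65, "rx": 0, "ry": 0, "rz": 0, "claw": 0}
    - {"x": -2.5, "y": 0.5, "z": 72, "rx": 0, "ry": 0, "rz": 0, "claw": 0}
    - {"x": -2.5, "y": 0.5, "z": 72, "rx": 0, "ry": 0, "rz": 0, "claw": 255}
    - {"x": -2.5, "y": 0.5, "z": 72, "rx": 0, "ry": 0, "rz": 0, "claw": 255}
    - {"x": -2.5, "y": 0.5, "z": 72, "rx": 0, "ry": 0, "rz": 0, "claw": 255}
    - {"x": -2.5, "y": 0.5, "z": 72, "rx": 0, "ry": 0, "rz": 0, "claw": 255}
    - {"x": -2.5, "y": 0.5, "z": 72, "rx": 0, "ry": 0, "rz": 0, "claw": 255}
    - {"x": -2.5, "y": 0.5, "z": 72, "rx": 0, "ry": 0, "rz": 0, "claw": 255}

```text
time_s: 9.62
position: [0.4504, -0.149, 0.0666]
tcp_rot: [[-0.959, 0.283, 0.001], [0.283, 0.959, -0.0], [-0.001, 0.0, -1.0]]
force: [1.0, 3.0, 6.0]
opening: 0.636
grasp_force: 30.0
```

```bash
python3 go.py 449 -148 150 624 -168 150
```

```text
t 9.62 p [ 450.4 -149.    66.6] tilt [ 1.3e-03 -2.0e-04 -1.0e+00] q [ -32.   37.  112.    0.   31. -105.] open 55.3 F [1. 3. 6.] grip 30.0
[ 449. -148.  150.] -> [  1.5   0.6 -83.4]
[ 624. -168.  150.] -> [-172.    31.   -83.2]
```

Request:
apply_moves:
  rows:
    - {"x": 0, "y": 0, "z": -10, "rx": 0, "ry": 0, "rz": 0, "claw": 255}
    - {"x": 0, "y": 0, "z": -30, "rx": 0, "ry": 0, "rz": 0, "claw": 255}
    - {"x": 0, "y": 0, "z": -50, "rx": 0, "ry": 0, "rz": 0, "claw": 255}
    - {"x": -10, "y": 2, "z": -60, "rx": 0, "ry": 0, "rz": 0, "claw": 255}
    - {"x": -40, "y": 7, "z": -60, "rx": 0, "ry": 0, "rz": 0, "claw": 255}
    - {"x": -80, "y": 14, "z": -60, "rx": 0, "ry": 0, "rz": 0, "claw": 255}
    - {"x": -120, "y": 22, "z": -60, "rx": 0, "ry": 0, "rz": 0, "claw": 255}
    - {"x": -155, "y": 28, "z": -60, "rx": 0, "ry": 0, "rz": 0, "claw": 255}
    - {"x": -172, "y": 31, "z": -60, "rx": 0, "ry": 0, "rz": 0, "claw": 255}
    - {"x": -172, "y": 31, "z": -60, "rx": 0, "ry": 0, "rz": 0, "claw": 255}

```text
time_s: 10.88
position: [0.6236, -0.168, 0.1247]
tcp_rot: [[-0.959, 0.282, -0.002], [0.282, 0.959, 0.0], [0.002, -0.0, -1.0]]
force: [-0.3, 0.6, -6.2]
opening: 0.633
grasp_force: 30.0
```

```bash
python3 go.py 624 -168 72
```

```text
t 10.88 p [ 623.6 -168.   124.7] tilt [-1.6e-03  3.0e-04 -1.0e+00] q [-25.  40.  85.  -0.  55. -99.] open 55.0 F [-0.3  0.6 -6.2] grip 30.0
[ 624. -168.   72.] -> [-0.4  0.2 52.7]
```

Request:
apply_moves:
  rows:
    - {"x": 0, "y": 0, "z": 15, "rx": 0, "ry": 0, "rz": 0, "claw": 255}
    - {"x": 0, "y": 0, "z": 32, "rx": 0, "ry": 0, "rz": 0, "claw": 255}
    - {"x": 0, "y": 0, "z": 44, "rx": 0, "ry": 0, "rz": 0, "claw": 255}
    - {"x": 0, "y": 0, "z": 50, "rx": 0, "ry": 0, "rz": 0, "claw": 255}
    - {"x": 0, "y": 0, "z": 52.5, "rx": 0, "ry": 0, "rz": 0, "claw": 255}
    - {"x": 0, "y": 0, "z": 53.5, "rx": 0, "ry": 0, "rz": 0, "claw": 255}
    - {"x": 0, "y": 0, "z": 54, "rx": 0, "ry": 0, "rz": 0, "claw": 255}
    - {"x": 0, "y": 0, "z": 54, "rx": 0, "ry": 0, "rz": 0, "claw": 255}

```text
time_s: 11.88
position: [0.6237, -0.1681, 0.0727]
tcp_rot: [[-0.959, 0.283, 0.0], [0.283, 0.959, -0.0], [-0.0, -0.0, -1.0]]
force: [-1.7, 0.3, -2.0]
opening: 0.634
grasp_force: 30.0
```

```bash
python3 go.py 624 -168 72
```

```text
t 11.88 p [ 623.7 -168.1   72.7] tilt [ 4.e-04 -3.e-04 -1.e+00] q [-25.  44.  86.  -0.  50. -99.] open 55.1 F [-1.7  0.3 -2. ] grip 30.0
[ 624. -168.   72.] -> [-0.2  0.1  0.7]
```

Request:
apply_moves:
  rows:
    - {"x": 0, "y": 0, "z": 1, "rx": 0, "ry": 0, "rz": 0, "claw": 255}
    - {"x": 0, "y": 0, "z": 1, "rx": 0, "ry": 0, "rz": 0, "claw": 50}
    - {"x": 0, "y": 0, "z": 1, "rx": 0, "ry": 0, "rz": 0, "claw": 0}
    - {"x": 0, "y": 0, "z": 1, "rx": 0, "ry": 0, "rz": 0, "claw": 0}
    - {"x": 0, "y": 0, "z": 1, "rx": 0, "ry": 0, "rz": 0, "claw": 0}
    - {"x": 0, "y": 0, "z": -25, "rx": 0, "ry": 0, "rz": 0, "claw": 0}
    - {"x": 0, "y": 0, "z": -65, "rx": 0, "ry": 0, "rz": 0, "claw": 0}
    - {"x": 0, "y": 0, "z": -75, "rx": 0, "ry": 0, "rz": 0, "claw": 0}

```text
time_s: 12.88
position: [0.6254, -0.1688, 0.1495]
tcp_rot: [[-0.959, 0.283, 0.005], [0.283, 0.959, -0.002], [-0.006, -0.001, -1.0]]
force: [-0.5, -0.8, -0.7]
opening: 1.002
grasp_force: 0.0
```

```bash
python3 go.py 467.5 -5 140
```

```text
t 12.88 p [ 625.4 -168.8  149.5] tilt [ 0.0051 -0.0024 -1.    ] q [-25.  38.  84.   0.  58. -99.] open 87.2 F [-0.5 -0.8 -0.7] grip 0.0
[467.5  -5.  140. ] -> [197.8 112.4   8.3]
```

Request:
apply_moves:
  rows:
    - {"x": 50, "y": 28, "z": 8, "rx": 0, "ry": 0, "rz": 0, "claw": 0}
    - {"x": 100, "y": 56, "z": 8, "rx": 0, "ry": 0, "rz": 0, "claw": 0}
    - {"x": 150, "y": 84, "z": 8, "rx": 0, "ry": 0, "rz": 0, "claw": 0}
    - {"x": 190, "y": 108, "z": 8, "rx": 0, "ry": 0, "rz": 0, "claw": 0}
    - {"x": 198, "y": 112.5, "z": 8, "rx": 0, "ry": 0, "rz": 0, "claw": 0}
    - {"x": 198, "y": 112.5, "z": 8, "rx": 0, "ry": 0, "rz": 0, "claw": 0}
    - {"x": 198, "y": 112.5, "z": 8, "rx": 0, "ry": 0, "rz": 0, "claw": 0}

```text
time_s: 13.75
position: [0.4674, -0.0051, 0.1388]
tcp_rot: [[-0.959, 0.284, 0.002], [0.284, 0.959, -0.001], [-0.002, -0.0, -1.0]]
force: [0.3, -0.1, 0.6]
opening: 1.004
grasp_force: 0.0
```

```bash
python3 go.py 467.5 -5 61;python3 - <<'E'
from h import *
p,d=capture("side");cv2.imwrite("pics/d.png",cv2.resize(p[80:400,130:480,::-1],None,fx=1.8,fy=1.8))
E
```

```text
t 13.75 p [467.4  -5.1 138.8] tilt [ 2.2e-03 -7.0e-04 -1.0e+00] q [-14.  29. 110.  -0.  41. -88.] open 87.3 F [ 0.3 -0.1  0.6] grip 0.0
[467.5  -5.   61. ] -> [ 0.1  0.2 77.8]
```

View pics/d.png

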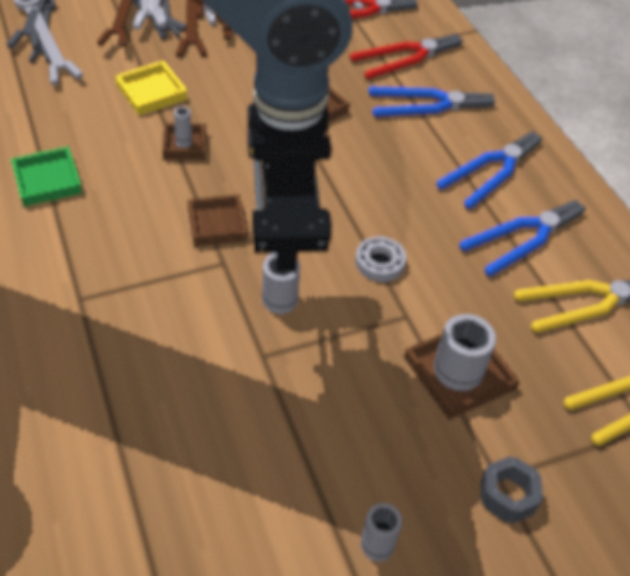

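XL stands in its tray at (463,352), and the nut and bearing haven't moved. Next I grip L.

Request:
apply_moves:
  rows:
    - {"x": 0, "y": 0, "z": 35, "rx": 0, "ry": 0, "rz": 0, "claw": 0}
    - {"x": 0, "y": 0, "z": 70, "rx": 0, "ry": 0, "rz": 0, "claw": 0}
    - {"x": 0, "y": 0, "z": 78, "rx": 0, "ry": 0, "rz": 0, "claw": 100}
    - {"x": 0, "y": 0, "z": 78, "rx": 0, "ry": 0, "rz": 0, "claw": 255}
    - {"x": 0, "y": 0, "z": 78, "rx": 0, "ry": 0, "rz": 0, "claw": 255}
    - {"x": 0, "y": 0, "z": 78, "rx": 0, "ry": 0, "rz": 0, "claw": 255}
    - {"x": 0, "y": 0, "z": 78, "rx": 0, "ry": 0, "rz": 0, "claw": 255}
    - {"x": 0, "y": 0, "z": 78, "rx": 0, "ry": 0, "rz": 0, "claw": 255}
    - {"x": 0, "y": 0, "z": 78, "rx": 0, "ry": 0, "rz": 0, "claw": 255}
    - {"x": 0, "y": 0, "z": 78, "rx": 0, "ry": 0, "rz": 0, "claw": 255}

```text
time_s: 15.05
position: [0.466, -0.0044, 0.0615]
tcp_rot: [[-0.959, 0.283, 0.001], [0.283, 0.959, -0.001], [-0.001, -0.0, -1.0]]
force: [-0.1, -2.0, 6.3]
opening: 0.504
grasp_force: 30.0
```

```bash
python3 go.py 633 318 120
```

```text
t 15.05 p [466.   -4.4  61.5] tilt [ 1.3e-03 -6.0e-04 -1.0e+00] q [-14.  38. 113.  -0.  29. -88.] open 43.8 F [-0.1 -2.   6.3] grip 30.0
[633. 318. 120.] -> [-69.2 356.4 -58.4]
```

Request:
apply_moves:
  rows:
    - {"x": 0, "y": 0, "z": -12, "rx": 0, "ry": 0, "rz": 0, "claw": 255}
    - {"x": 0, "y": 0, "z": -35, "rx": 0, "ry": 0, "rz": 0, "claw": 255}
    - {"x": -2, "y": 10, "z": -55, "rx": 0, "ry": 0, "rz": 0, "claw": 255}
    - {"x": -8, "y": 40, "z": -60, "rx": 0, "ry": 0, "rz": 0, "claw": 255}
    - {"x": -18, "y": 90, "z": -60, "rx": 0, "ry": 0, "rz": 0, "claw": 255}
    - {"x": -28, "y": 145, "z": -60, "rx": 0, "ry": 0, "rz": 0, "claw": 255}
    - {"x": -39, "y": 200, "z": -60, "rx": 0, "ry": 0, "rz": 0, "claw": 255}
    - {"x": -50, "y": 255, "z": -60, "rx": 0, "ry": 0, "rz": 0, "claw": 255}
    - {"x": -60, "y": 310, "z": -60, "rx": 0, "ry": 0, "rz": 0, "claw": 255}
    - {"x": -67, "y": 345, "z": -60, "rx": 0, "ry": 0, "rz": 0, "claw": 255}

```text
time_s: 16.3
position: [0.6271, 0.3106, 0.1203]
tcp_rot: [[-0.96, 0.281, -0.001], [0.281, 0.96, 0.0], [0.001, -0.0, -1.0]]
force: [0.9, -0.3, -3.8]
opening: 0.499
grasp_force: 30.0
```

Request:
apply_moves:
  rows:
    - {"x": -2, "y": 11, "z": 0, "rx": 0, "ry": 0, "rz": 0, "claw": 255}
    - {"x": -2, "y": 11, "z": 0, "rx": 0, "ry": 0, "rz": 0, "claw": 255}
    - {"x": -2, "y": 11, "z": 0, "rx": 0, "ry": 0, "rz": 0, "claw": 255}

```text
time_s: 16.68
position: [0.6312, 0.3162, 0.1203]
tcp_rot: [[-0.959, 0.284, -0.003], [0.284, 0.959, -0.001], [0.002, -0.002, -1.0]]
force: [-1.5, -0.5, -4.4]
opening: 0.499
grasp_force: 30.0
```

```bash
python3 go.py 633 318 67
```

```text
t 16.68 p [631.2 316.2 120.3] tilt [-0.0029 -0.0014 -1.    ] q [ 18.  45.  75.  -0.  61. -56.] open 43.4 F [-1.5 -0.5 -4.4] grip 30.0
[633. 318.  67.] -> [-1.3  2.3 53.3]
```

Request:
apply_moves:
  rows:
    - {"x": -1, "y": 2, "z": 15, "rx": 0, "ry": 0, "rz": 0, "claw": 255}
    - {"x": -1, "y": 2, "z": 32, "rx": 0, "ry": 0, "rz": 0, "claw": 255}
    - {"x": -1, "y": 2, "z": 44, "rx": 0, "ry": 0, "rz": 0, "claw": 255}
    - {"x": -1, "y": 2, "z": 50, "rx": 0, "ry": 0, "rz": 0, "claw": 255}
    - {"x": -1, "y": 2, "z": 52.5, "rx": 0, "ry": 0, "rz": 0, "claw": 255}
    - {"x": -1, "y": 2, "z": 53.5, "rx": 0, "ry": 0, "rz": 0, "claw": 255}
    - {"x": -1, "y": 2, "z": 54, "rx": 0, "ry": 0, "rz": 0, "claw": 255}
    - {"x": -1, "y": 2, "z": 54, "rx": 0, "ry": 0, "rz": 0, "claw": 255}

```text
time_s: 17.68
position: [0.6343, 0.3196, 0.0677]
tcp_rot: [[-0.959, 0.283, 0.001], [0.283, 0.959, 0.0], [-0.001, 0.001, -1.0]]
force: [-0.4, -0.2, -1.5]
opening: 0.501
grasp_force: 30.0
```

```bash
python3 go.py 633 318 67
python3 - <<'E'
from h import *
p,d=capture("side");cv2.imwrite("pics/e.png",cv2.resize(p[80:280,180:430,::-1],None,fx=2.4,fy=2.4))
E
```

```text
t 17.68 p [634.3 319.6  67.7] tilt [ 1.1e-03  3.0e-04 -1.0e+00] q [ 18.  49.  76.  -0.  56. -56.] open 43.6 F [-0.4 -0.2 -1.5] grip 30.0
[633. 318.  67.] -> [ 0.8 -1.9  0.7]
```

View pics/e.png

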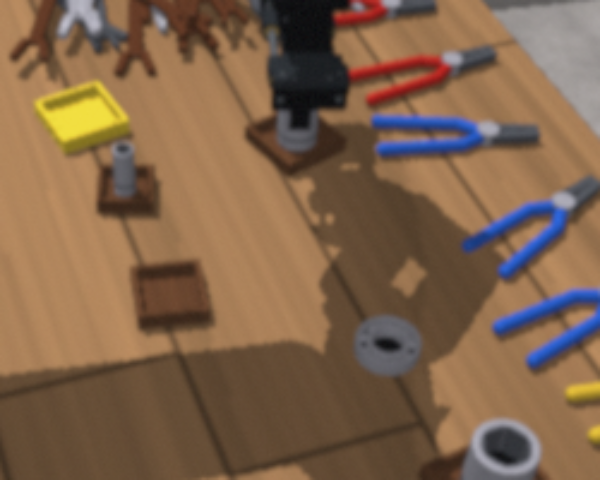

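L is in its tray at (297,135) in the crop, and the load reading shows the floor taking part of the weight. I'll release it and rise.

Request:
apply_moves:
  rows:
    - {"x": 0, "y": 0, "z": 1, "rx": 0, "ry": 0, "rz": 0, "claw": 255}
    - {"x": 0, "y": 0, "z": 1, "rx": 0, "ry": 0, "rz": 0, "claw": 80}
    - {"x": 0, "y": 0, "z": 1, "rx": 0, "ry": 0, "rz": 0, "claw": 0}
    - {"x": 0, "y": 0, "z": 1, "rx": 0, "ry": 0, "rz": 0, "claw": 0}
    - {"x": 0, "y": 0, "z": 1, "rx": 0, "ry": 0, "rz": 0, "claw": 0}
    - {"x": 0, "y": 0, "z": -25, "rx": 0, "ry": 0, "rz": 0, "claw": 0}
    - {"x": 0, "y": 0, "z": -65, "rx": 0, "ry": 0, "rz": 0, "claw": 0}
    - {"x": 0, "y": 0, "z": -80, "rx": 0, "ry": 0, "rz": 0, "claw": 0}
    - {"x": 0, "y": 0, "z": -80, "rx": 0, "ry": 0, "rz": 0, "claw": 0}

```text
time_s: 18.85
position: [0.6347, 0.3197, 0.148]
tcp_rot: [[-0.959, 0.283, 0.003], [0.283, 0.959, 0.001], [-0.002, 0.001, -1.0]]
force: [-0.3, 0.8, 0.1]
opening: 1.0
grasp_force: 0.0
```

```bash
python3 go.py 452.5 -324 140
```

```text
t 18.85 p [634.7 319.7 148. ] tilt [ 2.5e-03  8.0e-04 -1.0e+00] q [ 18.  43.  73.   0.  64. -56.] open 87.0 F [-0.3  0.8  0.1] grip 0.0
[ 452.5 -324.   140. ] -> [  -7.3 -669.     7. ]
```

Request:
apply_moves:
  rows:
    - {"x": 0, "y": -50, "z": 2, "rx": 0, "ry": 0, "rz": 0, "claw": 0}
    - {"x": -1, "y": -110, "z": 2, "rx": 0, "ry": 0, "rz": 0, "claw": 0}
    - {"x": -2, "y": -170, "z": 2, "rx": 0, "ry": 0, "rz": 0, "claw": 0}
    - {"x": -3, "y": -230, "z": 2, "rx": 0, "ry": 0, "rz": 0, "claw": 0}
    - {"x": -3, "y": -290, "z": 2, "rx": 0, "ry": 0, "rz": 0, "claw": 0}
    - {"x": -4, "y": -350, "z": 4, "rx": 0, "ry": 0, "rz": 0, "claw": 0}
    - {"x": -5, "y": -410, "z": 4, "rx": 0, "ry": 0, "rz": 0, "claw": 0}
    - {"x": -5, "y": -470, "z": 4, "rx": 0, "ry": 0, "rz": 0, "claw": 0}
    - {"x": -6, "y": -530, "z": 4, "rx": 0, "ry": 0, "rz": 0, "claw": 0}
    - {"x": -7, "y": -590, "z": 6, "rx": 0, "ry": 0, "rz": 0, "claw": 0}

```text
time_s: 20.1
position: [0.4723, -0.2496, 0.1394]
tcp_rot: [[-0.959, 0.283, -0.002], [0.283, 0.959, 0.002], [0.002, 0.001, -1.0]]
force: [-0.3, 0.1, -0.1]
opening: 0.999
grasp_force: 0.0
```

Request:
apply_moves:
  rows:
    - {"x": 0, "y": -50, "z": 0, "rx": 0, "ry": 0, "rz": 0, "claw": 0}
    - {"x": 0, "y": -79, "z": 0, "rx": 0, "ry": 0, "rz": 0, "claw": 0}
    - {"x": 0, "y": -79, "z": 0, "rx": 0, "ry": 0, "rz": 0, "claw": 0}
    - {"x": 0, "y": -79, "z": 0, "rx": 0, "ry": 0, "rz": 0, "claw": 0}

```text
time_s: 20.6
position: [0.4507, -0.3227, 0.1397]
tcp_rot: [[-0.959, 0.283, -0.002], [0.283, 0.959, 0.003], [0.003, 0.002, -1.0]]
force: [-0.3, -0.1, 0.4]
opening: 1.002
grasp_force: 0.0
```

```bash
python3 go.py 452.5 -324 57
```

```text
t 20.60 p [ 450.7 -322.7  139.7] tilt [-0.0021  0.0028 -1.    ] q [ -47.   34.   98.    0.   49. -121.] open 87.2 F [-0.3 -0.1  0.4] grip 0.0
[ 452.5 -324.    57. ] -> [-2.3 -0.9 82.7]
```

Request:
apply_moves:
  rows:
    - {"x": -2, "y": -1, "z": 40, "rx": 0, "ry": 0, "rz": 0, "claw": 0}
    - {"x": -2, "y": -1, "z": 75, "rx": 0, "ry": 0, "rz": 0, "claw": 0}
    - {"x": -2, "y": -1, "z": 83, "rx": 0, "ry": 0, "rz": 0, "claw": 150}
    - {"x": -2, "y": -1, "z": 83, "rx": 0, "ry": 0, "rz": 0, "claw": 255}
    - {"x": -2, "y": -1, "z": 83, "rx": 0, "ry": 0, "rz": 0, "claw": 255}
    - {"x": -2, "y": -1, "z": 83, "rx": 0, "ry": 0, "rz": 0, "claw": 255}
    - {"x": -2, "y": -1, "z": 83, "rx": 0, "ry": 0, "rz": 0, "claw": 255}
    - {"x": -2, "y": -1, "z": 83, "rx": 0, "ry": 0, "rz": 0, "claw": 255}
    - {"x": -2, "y": -1, "z": 83, "rx": 0, "ry": 0, "rz": 0, "claw": 255}
    - {"x": -2, "y": -1, "z": 83, "rx": 0, "ry": 0, "rz": 0, "claw": 255}

```text
time_s: 21.85
position: [0.4532, -0.3258, 0.0581]
tcp_rot: [[-0.959, 0.283, 0.0], [0.283, 0.959, -0.0], [-0.0, -0.0, -1.0]]
force: [-0.4, 0.8, 3.2]
opening: 0.371
grasp_force: 29.9
```

```bash
python3 go.py 433 137 117
```

```text
t 21.85 p [ 453.2 -325.8   58.1] tilt [ 2.e-04 -2.e-04 -1.e+00] q [ -47.   41.  100.    0.   39. -121.] open 32.2 F [-0.4  0.8  3.2] grip 29.9
[433. 137. 117.] -> [150.3 438.1 -59. ]
```

Request:
apply_moves:
  rows:
    - {"x": 0, "y": 0, "z": -12, "rx": 0, "ry": 0, "rz": 0, "claw": 255}
    - {"x": 0, "y": 0, "z": -35, "rx": 0, "ry": 0, "rz": 0, "claw": 255}
    - {"x": 5, "y": 15, "z": -58, "rx": 0, "ry": 0, "rz": 0, "claw": 255}
    - {"x": 20, "y": 58, "z": -60, "rx": 0, "ry": 0, "rz": 0, "claw": 255}
    - {"x": 38, "y": 110, "z": -60, "rx": 0, "ry": 0, "rz": 0, "claw": 255}
    - {"x": 56, "y": 162, "z": -60, "rx": 0, "ry": 0, "rz": 0, "claw": 255}
    - {"x": 74, "y": 215, "z": -60, "rx": 0, "ry": 0, "rz": 0, "claw": 255}
    - {"x": 92, "y": 268, "z": -60, "rx": 0, "ry": 0, "rz": 0, "claw": 255}
    - {"x": 110, "y": 320, "z": -60, "rx": 0, "ry": 0, "rz": 0, "claw": 255}
    - {"x": 128, "y": 373, "z": -60, "rx": 0, "ry": 0, "rz": 0, "claw": 255}

```text
time_s: 23.1
position: [0.4359, 0.0698, 0.1183]
tcp_rot: [[-0.959, 0.283, 0.001], [0.283, 0.959, -0.0], [-0.001, 0.0, -1.0]]
force: [0.3, -0.6, -1.6]
opening: 0.365
grasp_force: 29.9
```

Request:
apply_moves:
  rows:
    - {"x": 14, "y": 42, "z": 0, "rx": 0, "ry": 0, "rz": 0, "claw": 255}
    - {"x": 22, "y": 65, "z": 0, "rx": 0, "ry": 0, "rz": 0, "claw": 255}
    - {"x": 22, "y": 65, "z": 0, "rx": 0, "ry": 0, "rz": 0, "claw": 255}
    - {"x": 22, "y": 65, "z": 0, "rx": 0, "ry": 0, "rz": 0, "claw": 255}
    - {"x": 22, "y": 65, "z": 0, "rx": 0, "ry": 0, "rz": 0, "claw": 255}

```text
time_s: 23.72
position: [0.4333, 0.1358, 0.1179]
tcp_rot: [[-0.959, 0.284, -0.0], [0.284, 0.959, -0.0], [-0.0, -0.0, -1.0]]
force: [-0.4, -0.4, -1.6]
opening: 0.37
grasp_force: 29.9
```

```bash
python3 go.py 433 137 64
```

```text
t 23.73 p [433.3 135.8 117.9] tilt [-0.e+00 -2.e-04 -1.e+00] q [  3.  30. 113.  -0.  37. -70.] open 32.2 F [-0.4 -0.4 -1.6] grip 29.9
[433. 137.  64.] -> [ 0.7  1.  53.9]
```

Request:
apply_moves:
  rows:
    - {"x": 0.5, "y": 1, "z": 15, "rx": 0, "ry": 0, "rz": 0, "claw": 255}
    - {"x": 0.5, "y": 1, "z": 32, "rx": 0, "ry": 0, "rz": 0, "claw": 255}
    - {"x": 0.5, "y": 1, "z": 44, "rx": 0, "ry": 0, "rz": 0, "claw": 255}
    - {"x": 0.5, "y": 1, "z": 50, "rx": 0, "ry": 0, "rz": 0, "claw": 255}
    - {"x": 0.5, "y": 1, "z": 52.5, "rx": 0, "ry": 0, "rz": 0, "claw": 255}
    - {"x": 0.5, "y": 1, "z": 53.5, "rx": 0, "ry": 0, "rz": 0, "claw": 255}
    - {"x": 0.5, "y": 1, "z": 54, "rx": 0, "ry": 0, "rz": 0, "claw": 255}
    - {"x": 0.5, "y": 1, "z": 54, "rx": 0, "ry": 0, "rz": 0, "claw": 255}

```text
time_s: 24.72
position: [0.4332, 0.138, 0.0642]
tcp_rot: [[-0.959, 0.283, 0.001], [0.283, 0.959, 0.0], [-0.001, 0.0, -1.0]]
force: [-0.2, 0.1, -1.3]
opening: 0.364
grasp_force: 29.9
```

```bash
python3 go.py 433 137 64
python3 - <<'E'
from h import *
p,d=capture("side");cv2.imwrite("pics/f.png",cv2.resize(p[80:280,180:430,::-1],None,fx=2.4,fy=2.4))
E
```

```text
t 24.73 p [433.2 138.   64.2] tilt [ 8.e-04  0.e+00 -1.e+00] q [  4.  37. 114.  -0.  28. -70.] open 31.7 F [-0.2  0.1 -1.3] grip 29.9
[433. 137.  64.] -> [-0.1 -1.   0.2]
```

View pics/f.png

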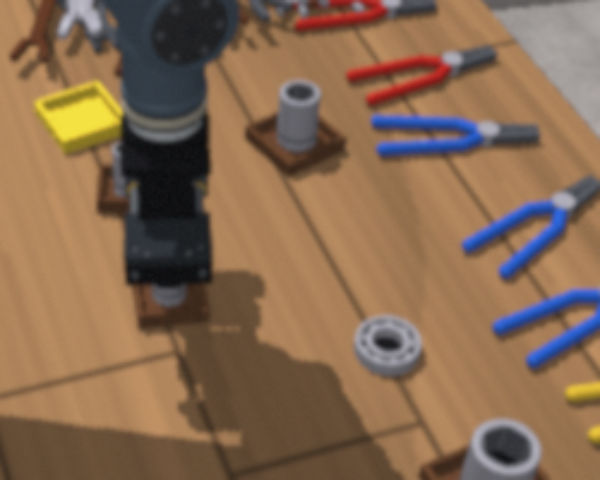

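L stands in its tray at (298,115) and M is inside its own at (170,290). I'll lower another 1.5 mm until it seats, release and rise.

Request:
apply_moves:
  rows:
    - {"x": 0, "y": 0, "z": 1, "rx": 0, "ry": 0, "rz": 0, "claw": 255}
    - {"x": 0, "y": 0, "z": 1.5, "rx": 0, "ry": 0, "rz": 0, "claw": 255}
    - {"x": 0, "y": 0, "z": 1.5, "rx": 0, "ry": 0, "rz": 0, "claw": 120}
    - {"x": 0, "y": 0, "z": 1.5, "rx": 0, "ry": 0, "rz": 0, "claw": 60}
    - {"x": 0, "y": 0, "z": 1.5, "rx": 0, "ry": 0, "rz": 0, "claw": 60}
    - {"x": 0, "y": 0, "z": 1.5, "rx": 0, "ry": 0, "rz": 0, "claw": 60}
    - {"x": 0, "y": 0, "z": -25, "rx": 0, "ry": 0, "rz": 0, "claw": 60}
    - {"x": 0, "y": 0, "z": -70, "rx": 0, "ry": 0, "rz": 0, "claw": 60}
    - {"x": 0, "y": 0, "z": -120, "rx": 0, "ry": 0, "rz": 0, "claw": 60}

```text
time_s: 25.9
position: [0.4323, 0.1378, 0.1845]
tcp_rot: [[-0.959, 0.283, -0.002], [0.283, 0.959, -0.0], [0.002, -0.001, -1.0]]
force: [1.2, -0.3, -0.9]
opening: 0.761
grasp_force: 0.0
```

Request:
apply_moves:
  rows:
    - {"x": 0, "y": -50, "z": -30, "rx": 0, "ry": 0, "rz": 0, "claw": 60}
    - {"x": 0, "y": -110, "z": -40, "rx": 0, "ry": 0, "rz": 0, "claw": 60}
    - {"x": 0, "y": -170, "z": -40, "rx": 0, "ry": 0, "rz": 0, "claw": 60}
    - {"x": 0, "y": -230, "z": -40, "rx": 0, "ry": 0, "rz": 0, "claw": 60}
    - {"x": 0, "y": -280, "z": -40, "rx": 0, "ry": 0, "rz": 0, "claw": 60}
    - {"x": 0, "y": -330, "z": -40, "rx": 0, "ry": 0, "rz": 0, "claw": 60}
    - {"x": 0, "y": -330, "z": -40, "rx": 0, "ry": 0, "rz": 0, "claw": 60}

```text
time_s: 26.78
position: [0.3394, -0.182, 0.2239]
tcp_rot: [[-0.957, 0.289, 0.001], [0.289, 0.957, -0.002], [-0.001, -0.001, -1.0]]
force: [-0.1, -0.1, 0.7]
opening: 0.761
grasp_force: 0.0
```

Run:
```python
from h import *
T={"xl":(.624,-.168,.074),"l":(.633,.318,.070),"m":(.433,.137,.066),"s":(.436,.295,.062)}
for n in("top","side"):
    p,d=capture(n);P=cloud(n,d);cv2.imwrite(f"pics/{n}9.png",p[:,:,::-1])
    for k,(x,y,z) in T.items():
        m=(np.hypot(P[...,0]-x,P[...,1]-y)<.05)&(P[...,2]>z-.006)&(P[...,2]<z+.01)&(d>0)
        if m.sum()<5: print(n,k,"hidden");continue
        (cx,cy),r=cv2.minEnclosingCircle(P[m][:,:2].astype(np.float32))
        print(n,k,m.sum(),"off mm %.1f %.1f dia %.1f top %.1f (want %.0f)"%((cx-x)*1e3,(cy-y)*1e3,2e3*r,1e3*np.percentile(P[m][:,2],90),z*1e3))
```

```text
top xl 165 off mm -2.2 1.4 dia 56.3 top 77.0 (want 74)
top l 103 off mm 0.0 1.5 dia 43.8 top 73.6 (want 70)
top m 61 off mm -1.6 2.5 dia 32.2 top 69.0 (want 66)
top s 33 off mm -3.7 2.5 dia 22.9 top 64.4 (want 62)
side xl 394 off mm 0.3 -0.4 dia 60.9 top 76.5 (want 74)
side l 139 off mm 6.7 -1.2 dia 50.3 top 72.4 (want 70)
side m hidden
side s hidden
```

View pics/side9.png

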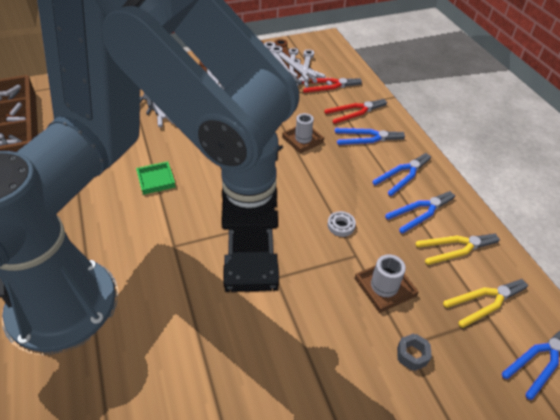

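View pics/top9.png

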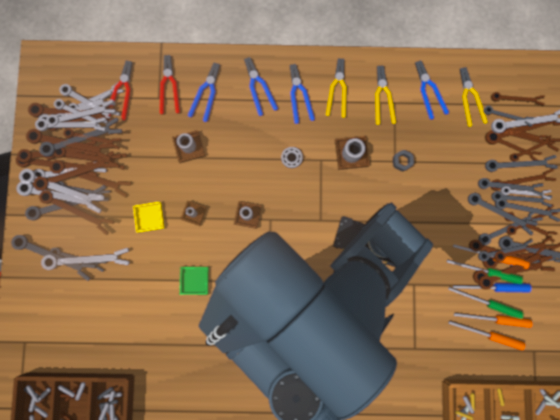

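The pictures show all four sockets upright in their trays: XL (353,150), L (187,144), M (247,213), S (194,211). Each is within about 5 mm of centre, and the tops read 6–8 mm higher than on the table, which matches the 6 mm floor. The bearing (291,157) and nut (404,160) are where they were, and the arm touches nothing.

```bash
python3 -c "
from rig import *
print(hand_in())"
```

```text
the job is handed in; nothing more can be done
None
```

I handed the job in: all four sockets stand upright in the trays of their own size and the nut and bearing are where they lay, going by my last camera check; the hand-in returned no verdict.

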